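# Open the squeeze-and-turn tablet tub at the health-check desk

## Robot

A 7-joint arm with a two-finger parallel gripper is mounted at the origin on the work surface. World frame = base frame: x ahead of the robot, y to its left, z up, the work surface at z = 0. Lengths are in m, angles in rad, forces in N, time in s.
With the tool pointing down it reaches from about 0.4 to 0.85 m from the base axis. Payload 4.5 kg.
Tool frame: the origin (TCP) lies between the finger pads; the fingertips stand 11 mm ahead of it and the grasp point (between the pads) lies 8 mm behind it (r.tip_reach is the distance from the TCP to the fingertips, in m); x points along the fingers, y is the direction in which the jaws open and shut, and the axes are right-handed (so a half turn about x gives the same grasp; the last joint's range is limited). The gripper opens to 88 mm and grips with 3 to 60 N. Pads are 18 mm wide; open, the fingers measure 123 mm over their backs; the gripper's body (75 mm by 187 mm) begins 45 mm behind the grasp point.
Start: joints at [-1.22, 0.689, -0.195, 1.565, 0.157, 0.902, -0.215], TCP at [0.195, 0.594, 0.25] pointing down, gripper open.
Joint ranges: [-3.01, 3.01], [-0.46, 2.08], [-1.47, 1.51], [0.13, 2.56], [-1, 4.14], [0.04, 2.09], [-2.66, 2.66]. Speed limits (rad/s): [2.57, 2.57, 3.14, 3.14, 3.14, 3.14, 3.14].

## Interface

Orientations are given as a unit quaternion [x, y, z, w].
In Python, from plant import r gives the robot as it stands.
- The arm moves only by the tool drive_tool, never from a script. Its argument "deltas" is a list of rows, each a list of 3 entries, a list of its own where there are three numbers: the turn, a rotation vector about the tool's x, y, z in degrees, then the shift along the tool's x, y, z in cm, then the finger opening in cm, from 0 to 8.81. A call has 1 to 12 rows; each row shifts and turns the commanded pose from where the row before left it, along the tool's axes as they then stand; what a row does not reach is not made up. A row lasts 1/12 s, in which the tool goes at most 41.7 mm and 7.16 degrees, less where a joint would pass 70% of its speed; a pose out of reach is approached as far as the arm can. A call is refused whole if a number of a shift passes 4.17 or a number of a turn 7.16, either way. A call with a gripper value outside its range is refused whole. The fingers move at their own pace and stop on an object; "force" is the grip in N (left out, the last holds). Time passes only in rows, so rows that do not move let the fingers close. It gives the time, the measured TCP pose, the force and the opening at its end, in the units of the state.
- r.get_state(): the state, without advancing time (a new reading comes with each control period).
- r.snapshot(name): name is "scene" or "top" or "wrist"; returns a dict with "color" (400x640x3 uint8, red, green, blue), "fov_y" (degrees; the focal length in pixels is half the picture's height over the tangent of half this angle, whatever the lens; pixels are square), "cx", "cy" (the principal point, pixels), "extrinsics" (4x4, takes a point from world to camera coordinates); the wrist camera has in their place "tool_from_camera" (4x4, takes a point from camera to tool coordinates, whose origin is the TCP and whose axes are the tool frame's). Camera axes: x right, y up, looking along -z (the intrinsics and any distortion apply to the point x, -y, -z); pixel columns grow to the right and rows downward; lengths in m; the calibration is good to about 2 mm. A picture is of the moment at which its call begins: read the wrist's pose just before it. There is no depth.
- r.finish_job(): hands the job in, once; it reports no verdict.
The state is a dict: "clock": time; "q": joint angles; "qd": joint speeds; "joint_torque": joint torques, N m; "tool_pos": TCP position; "eef_rot": TCP orientation; "contact_force": force on the tool from outside, world axes, zero at the start; "moment": the same for the moment, N m; "opening": opening from 0.0 (shut) to 1.0 (fully open).
Only numpy, scipy, OpenCV 4.12 (cv2) and the standard library are available. Lean on these libraries where they do the work, as an engineer would, in place of code of your own. Each camera call takes 0.05 s, during which the arm holds its last target. There are 200 camera calls.

## Task

Open the white tub of disinfectant tablets in its holder on the health-check desk: squeeze the two orange side tabs of its blue safety cap together and, keeping them squeezed, turn the cap anticlockwise until it comes free, then lift it off and set it down gently, right way up and flat, in the steel tray. Do not crush the cap or wrench it against its lock or stop, keep the tub seated in its holder, and leave everything else where it is.

Things in the scene. Friction and masses are not known exactly. Their poses are not given: they have to be found in the camera images.
- cap: blue round safety cap, 59 mm across, 36.5 mm tall, about 80 g in all; a white bar across its top points at two orange ribbed tabs on its +y and -y sides. Origin on the axis at the underside of the skirt, z up. Each tab is a flat pad 24 mm wide, from 10.5 to 36.5 mm above the origin, 63 mm over both. The cap starts closed, axes within 3 deg of the tub's, underside 1.5 mm over the shoulder, with little side play
- cap_grip (a point): point on the cap's axis, 26 mm above its underside: the height to grip the tabs at; fingers ending 19 mm lower still pass over the lock posts on the shoulder
- cap_top (a point): centre of the cap's top face, 36.5 mm above its underside. Only with BOTH tabs fully in the cap turns anticlockwise seen from above, against some drag, to an end stop about 56 deg from closed. Only over the last 8 deg before the stop is it free: a sprung liner then pops it up some 2.5 mm, felt as an upward push of several N on the hand, and it lifts off. Before that, pulling up lifts the tub with it. From 35 deg on the tabs no longer meet the posts
- tab_a (a joint): inward travel of the orange tab on the cap's +y side, m: 0 out, 0.0045 fully in. It slides straight in against a spring, about 4.5 N to start and 10.5 N fully in, and springs back when let go. Its tooth catches a lock post on the tub's shoulder until it is in by 3.6 mm
- tab_b (a joint): the same for the tab on the cap's -y side, m. The light cap cracks if it is squeezed with more than about 22 N a side, and is damaged if it is turned hard against its lock or end stop
- tub: white square tablet tub with a pale green and blue label, 78 x 78 mm, flat shoulder 90 mm above its underside, about 0.3 to 0.5 kg, standing loosely in the holder (0.75 mm play each way). Origin: centre of its underside, z up
- neck_top (a point): centre of the tub's mouth, 118 mm above its underside: top of the round neck, 31 mm across (41 mm over its lugs), 28 mm above the shoulder. Two white lock posts, 7 mm high, stand on the shoulder under the cap's edge, within 27 mm of the axis
- holder: grey plastic holder screwed to the desk (underside at z = 0): foot 105 x 125 x 4 mm with a square well, 79.5 mm inside and 36 mm deep, rim 40 mm above the desk. Origin: centre of its underside; the tub's underside is 4 mm above it
- tray: flat stainless steel tray, fixed on the desk (underside at z = 0), 240 (its x) x 180 (its y) x 14 mm, walls and floor 2 mm. Origin: centre of its underside, so the inner floor is 2 mm above it. The thermometer lies in it along y near x = +95 mm; the rest is free
- thermometer: white digital thermometer with a steel tip, 115 x 18 x 11 mm, lying in the tray; a bystander. Origin: middle of the underside of its white body
- sanitiser: clear pump bottle of hand sanitiser with a blue label band and white pump, 66 mm across, 183 mm tall; a bystander. Origin: centre of its underside
- pen_cup: black pen cup with four pens, 76 mm across, 145 mm tall; a bystander. Origin: centre of its underside
- stapler: red and black stapler, 125 x 30 x 45 mm; a bystander. Origin: centre of its underside
- stamp: self-inking date stamp, black foot, grey waist and green top, 58 x 28 x 56 mm; a bystander. Origin: centre of its underside
- mug: blue mug, 82 mm across, 92 mm tall; a bystander. Origin: centre of its underside
- spare_jar: round amber jar with a plain white lid, 68 mm across, 105 mm tall (not the tub of this task); a bystander. Origin: centre of its underside
There are look-alikes about, which are no part of the job. Leave any purple look-alike of the holder alone.

How it is judged:
On the way, in this order (a step that is already met when the one before it is completed fails the run):
1. both tabs are squeezed in together while the cap is still closed on the neck (value of joint each of tab_a, tab_b above 0.0036 m and angle between the x axis of cap and the x axis of tub, either way round below 0.35 rad and horizontal distance between cap and tub below 0.012 m and z of cap in the frame of tub below 0.105 m), for 0.1 s.
2. the cap is turned at least 40 degrees, still on the neck, with the tub in its holder (angle between the x axis of cap and the x axis of tub, either way round above 0.7 rad and horizontal distance between cap and tub below 0.012 m and z of cap in the frame of tub below 0.105 m), for 0.1 s.
3. the cap is lifted clear of the neck (z of cap in the frame of tub above 0.125 m and contact force between the fingers and cap above 0.5 N), for 0.1 s.
4. the cap touches the tray while still held: set down, not dropped (contact force between cap and tray above 0.2 N and contact force between the fingers and cap above 0.5 N), for 0.02 s.
At the end, for the whole second after the job is handed in: The cap lies flat and at rest in the tray, right way up (tilt under 0.08 rad), its centre within 88 mm (tray x) and 58 mm (tray y) of the tray's centre and its underside within 4 mm of the tray's floor; the tub stands at rest in its holder (within 8 mm, upright within 0.06 rad) (x of cap in the frame of tray between -0.088 and 0.088 m and y of cap in the frame of tray between -0.058 and 0.058 m and z of cap in the frame of tray between 0 and 0.006 m and not (angle between cap's own z axis and vertical above 0.08 rad) and linear speed of each of cap, tub below 0.02 m/s and horizontal distance between tub and holder below 0.008 m and z of tub in the frame of holder below 0.008 m and angle between tub's own z axis and vertical below 0.06 rad); the robot touches nothing.
It fails at once if the fingers press the cap with more than 44 N in all (22 N a side) (crushing it) (contact force between the fingers and cap above 44 N).
It fails at once if the cap is forced against the tub with more than 45 N (wrenched against its lock or stop, pushed sideways on the neck, or pulled) (contact force between cap and tub above 45 N).
It fails at once if the tub is lifted more than 8 mm out of its holder's seat or tipped (z of tub in the frame of holder above 0.012 m or angle between tub's own z axis and vertical above 0.12 rad).
It fails at once if the cap is pressed on the tray with more than 25 N (contact force between cap and tray above 25 N).
It fails at once if a bystander is moved more than 25 mm (distance of any of sanitiser, pen_cup, stapler, stamp, mug, spare_jar, thermometer from where it was at the start of the episode above 0.025 m).
It also fails if it takes over 51 s, if anything falls off the work surface, if the arm or the gripper's body presses on something with over 40 N, if the wrist force passes 120 N, or if a joint passes its speed limit or range.

## Working session

There is one attempt and no reset: what is moved stays moved. The work goes in short steps, Python scripts to look and compute and a tool call to move; the robot and the scene stay as the last step left them, time stands still between calls to the robot, and variables do not carry over. Pictures are saved under pics/ and viewed, about 8 in all and at most 12, crops included, and the job is handed in when it is done.

Besides the shell and the picture viewer there is one more tool, called after ">>>" as name(argument=value, ...), one argument or row to a line, values as JSON. drive_tool: Moves the arm, as the interface text tells. Its arguments: {"type":"object","properties":{"deltas":{"type":"array","items":{"type":"array"}},"force":{"type":"number"}},"required":["deltas"]}

```bash
mkdir -p pics; ls; cat > h.py <<'E'
from plant import r
import numpy as np, cv2
from scipy.spatial.transform import Rotation as R
def snap(name,tag):
    st=r.get_state(); s=r.snapshot(name)
    cv2.imwrite(f'pics/{tag}.png',s['color'][:,:,::-1])
    f=200/np.tan(np.radians(s['fov_y']/2))
    if name=='wrist':
        T=np.eye(4);T[:3,:3]=R.from_quat(st['eef_rot']).as_matrix();T[:3,3]=st['tool_pos']
        C=T@np.array(s['tool_from_camera'])
    else: C=np.linalg.inv(np.array(s['extrinsics']))
    np.savez(f'pics/{tag}.npz',C=C,f=f,c=[s['cx'],s['cy']])
    print({k:v for k,v in s.items() if k not in('color','extrinsics')}, C.round(3).tolist())
def ray(tag,u,v,z):
    d=np.load(f'pics/{tag}.npz');C=d['C'];f=float(d['f']);c=d['c']
    w=C[:3,:3]@np.array([(u-c[0])/f,-(v-c[1])/f,-1]);o=C[:3,3]
    return o+w*(z-o[2])/w[2]
def proj(tag,p):
    d=np.load(f'pics/{tag}.npz');C=np.linalg.inv(d['C']);f=float(d['f']);c=d['c']
    q=C[:3,:3]@p+C[:3,3];return c[0]+f*q[0]/-q[2], c[1]-f*q[1]/-q[2]
E
python3 -c "
from h import *
snap('top','top0');snap('scene','sc0');print(r.get_state(),r.tip_reach)"
```

```text
pics
{'fov_y': 43.68037008675796, 'cx': 318.39684487891145, 'cy': 196.1518208568547} [[0.012, 0.992, -0.127, 0.385], [-1.0, 0.012, -0.0, -0.037], [0.001, 0.127, 0.992, 1.249], [0.0, 0.0, 0.0, 1.0]]
{'fov_y': 57.75155400650812, 'cx': 319.60415544310297, 'cy': 200.86476355530274} [[-0.425, -0.618, 0.661, 1.149], [0.905, -0.277, 0.323, 0.266], [-0.016, 0.736, 0.677, 0.707], [0.0, 0.0, 0.0, 1.0]]
{'clock': 0.1, 'q': array([-1.22021932,  0.68987803, -0.19453652,  1.56622318,  0.15732181,
        0.90250799, -0.21509117]), 'qd': array([-1.08332619e-04, -4.34453832e-03,  1.24363381e-03, -2.23533438e-03,
        6.85288613e-04,  1.16132994e-03,  1.14415501e-05]), 'joint_torque': array([-3.01963453e-03, -5.28507507e+01, -1.27124000e+00, -1.53837740e+01,
       -5.25262195e-02,  1.98270602e-03,  4.99999180e-05]), 'tool_pos': array([0.19455916, 0.59337535, 0.24900892]), 'eef_rot': array([ 0.1109199 ,  0.69830715, -0.1120635 ,  0.69821607]), 'contact_force': array([0.84992805, 0.58215064, 0.31537356]), 'moment': array([-1.48431676e-02,  8.65261170e-05,  6.89192928e-03]), 'opening': 1.0010070545005458} 0.011
```

View pics/top0.png

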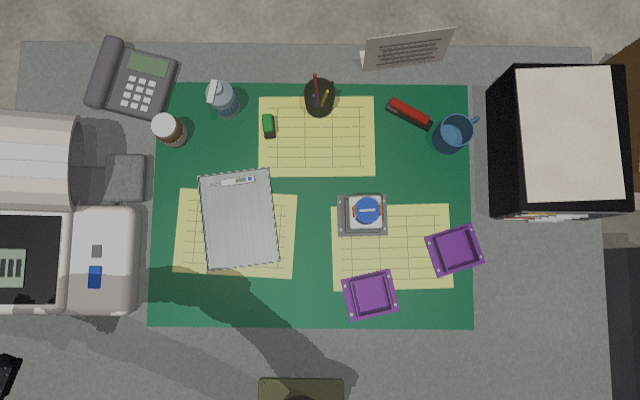

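View pics/sc0.png

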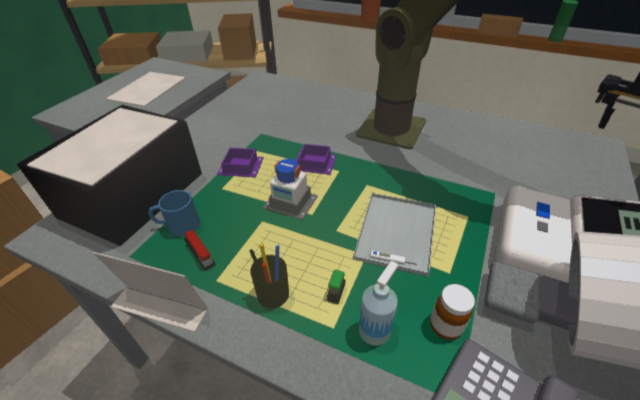

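Top view: the tub sits in the grey holder, with its blue cap at about (367,210). The two purple holders at (455,250) and (370,295) are empty look-alikes and stay untouched. The amber jar at (170,130) isn't the tub either. The tray is centred near (239,218), with the thermometer at its far end (238,182). The crop below confirms the cap.

```bash
python3 -c "
from h import *
im=cv2.imread('pics/top0.png')
a=cv2.resize(im[180:245,325:410],None,fx=7,fy=7,interpolation=cv2.INTER_CUBIC)
cv2.imwrite('pics/crop1.png',a)
print('cap',ray('top0',367,210,.132))
for p in [(198,177),(268,169),(279,262),(208,269)]: print('tray',ray('top0',*p,.014))
print('q',r.get_state()['q'], R.from_quat(r.get_state()['eef_rot']).as_matrix().round(3))
"
```

```text
cap [ 0.49811795 -0.14662429  0.132     ]
tray [0.58806354 0.26558981 0.014     ]
tray [0.61055878 0.09059908 0.014     ]
tray [0.3792142  0.05787167 0.014     ]
tray [0.36014269 0.23138974 0.014     ]
q [-1.22021932  0.68987803 -0.19453652  1.56622318  0.15732181  0.90250799
 -0.21509117] [[-0.     0.311  0.95 ]
 [-0.002  0.95  -0.311]
 [-1.    -0.002  0.   ]]
```

View pics/crop1.png

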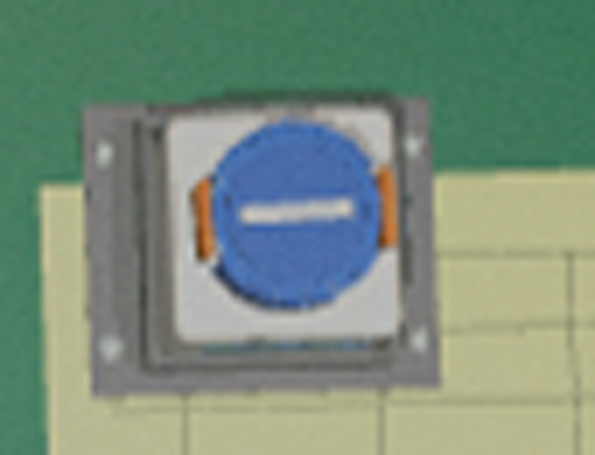

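>>> drive_tool(
  deltas=[
    [[-6,0,0],[0,0,0],8.8],
    [[-6,0,0],[0,0,0],8.8],
    [[-6,0,0],[0,0,0],8.8],
    [[0,0,0],[0,-2.8,2.8],8.8],
    [[0,0,0],[0,-2.8,2.8],8.8],
    [[0,0,0],[0,-2.8,2.8],8.8],
    [[0,0,0],[0,-2.8,2.8],8.8],
    [[0,0,0],[0,-2.8,2.8],8.8],
    [[0,0,0],[0,-2.8,2.8],8.8],
    [[0,0,0],[0,-2.8,2.8],8.8],
    [[0,0,0],[0,-2.8,2.8],8.8],
    [[0,0,0],[0,-2.8,2.8],8.8],
  ],
  force=14,
)

```text
clock: 1.1
tool_pos: [0.447, 0.3394, 0.2495]
eef_rot: [0.001, 0.707, -0.001, 0.707]
contact_force: [0.7, 0.4, 0.4]
opening: 1.003
```

>>> drive_tool(
  deltas=[
    [[0,0,0],[0,-4,0.4],8.8],
    [[0,0,0],[0,-4,0.4],8.8],
    [[0,0,0],[0,-4,0.4],8.8],
    [[0,0,0],[0,-4,0.4],8.8],
    [[0,0,0],[0,-4,0.4],8.8],
    [[0,0,0],[0,-4,0.4],8.8],
    [[0,0,0],[0,-4,0.4],8.8],
    [[0,0,0],[0,-4,0.4],8.8],
    [[0,0,0],[0,-4,0.4],8.8],
    [[0,0,0],[0,-4,0.4],8.8],
    [[0,0,0],[0,-4,0.4],8.8],
    [[0,0,0],[0,0,0],8.8],
  ],
)

```text
clock: 2.1
tool_pos: [0.4881, -0.1093, 0.249]
eef_rot: [0.004, 0.708, -0.008, 0.707]
contact_force: [-0.3, -0.2, -0.4]
opening: 0.995
```

```bash
python3 -c "
from h import *
snap('wrist','w1');s=r.get_state();print(s['clock'],s['q'].round(3),s['tool_pos'],R.from_quat(s['eef_rot']).as_matrix().round(3),s['contact_force'],s['opening'])"
```

```text
{'fov_y': 67.96524182672033, 'cx': 319.56014297893444, 'cy': 201.68969018070328, 'tool_from_camera': array([[-3.54761722e-04,  2.95060644e-01, -9.55478461e-01,
        -1.34144024e-01],
       [ 9.99999202e-01, -1.05384085e-03, -6.96727792e-04,
        -6.30775837e-04],
       [-1.21249918e-03, -9.55477946e-01, -2.95060035e-01,
        -7.69966055e-02],
       [ 0.00000000e+00,  0.00000000e+00,  0.00000000e+00,
         1.00000000e+00]])} [[0.016, -0.956, -0.294, 0.411], [1.0, 0.014, 0.01, -0.108], [-0.005, -0.294, 0.956, 0.383], [0.0, 0.0, 0.0, 1.0]]
2.15 [ 0.359  0.544 -0.377  1.932  0.297  0.72   1.364] [ 0.48823509 -0.1044766   0.24907604] [[-0.001  0.013  1.   ]
 [-0.002  1.    -0.013]
 [-1.    -0.002 -0.001]] [ 0.24286051  1.00896706 -0.31938064] 0.9996541585996203
```

View pics/w1.png

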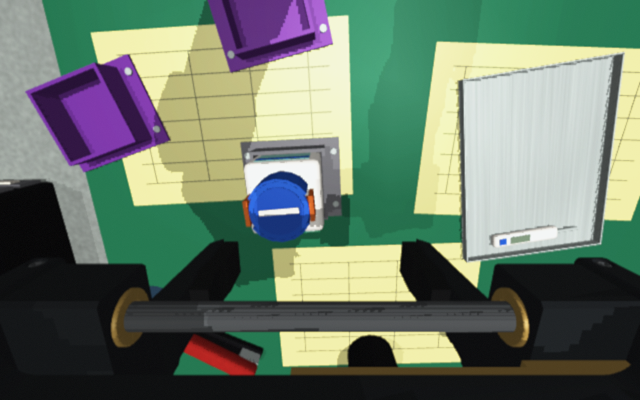

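Wrist view: the blue cap's top bar is centred near (280,211), with orange tabs at (247,212) and (311,206). The grey holder is under it, the purple decoys are upper left, and the tray is on the right.

```bash
python3 -c "
from h import *
print(ray('w1',280,211,.132),ray('top0',367.4,210.7,.132))
im=cv2.imread('pics/w1.png')
a=cv2.resize(im[125:255,220:360],None,fx=5,fy=5,interpolation=cv2.INTER_CUBIC)
cv2.imwrite('pics/crop2.png',a)
s=r.get_state();print(s['tool_pos'])
"
```

```text
[ 0.49671636 -0.14598047  0.132     ] [ 0.49654682 -0.14752345  0.132     ]
[ 0.48823509 -0.1044766   0.24907604]
```

View pics/crop2.png

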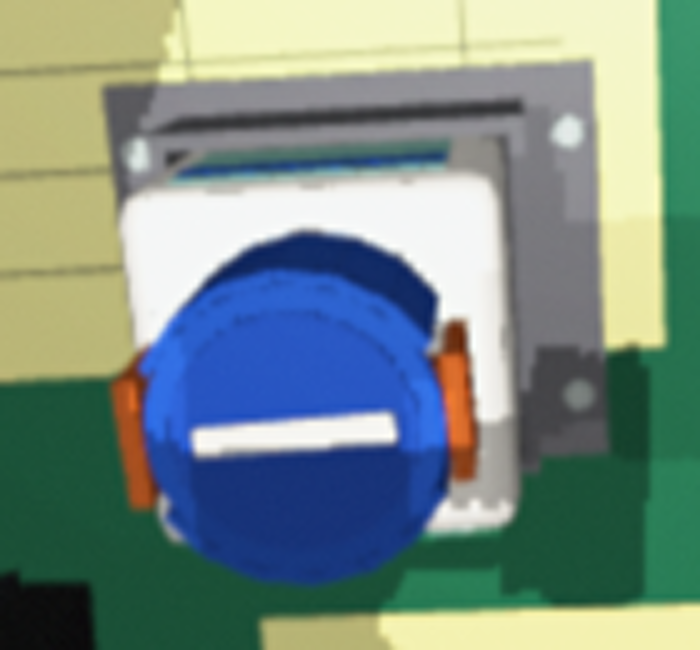

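```bash
python3 -c "
from h import *
a=ray('w1',258.6,213.8,.132);b=ray('w1',299.6,210.0,.132);print(a,b,(a+b)/2,np.degrees(np.arctan2(*(b-a)[[1,0]])))
a=ray('top0',325+241/7,180+214/7,.132);b=ray('top0',325+353/7,180+208/7,.132);print((a+b)/2,np.degrees(np.arctan2(*(a-b)[[1,0]])))
# tabs outer top edges wrist
for u,v in [(112,385),(125,505),(466,350),(475,475)]: print(ray('w1',220+u/5,125+v/5,.132))
s=r.get_state();Rm=R.from_quat(s['eef_rot']).as_matrix();print(Rm.T@(np.array([.4966,-.1465,.25])-s['tool_pos']))
"
```

```text
[ 0.49910272 -0.16535813  0.132     ] [ 0.49601722 -0.12839851  0.132     ] [ 0.49755997 -0.14687832  0.132     ] 94.7721526158869
[ 0.49780683 -0.14759072  0.132     ] 93.76879794619272
[ 0.48782058 -0.17890341  0.132     ]
[ 0.51068078 -0.17864367  0.132     ]
[ 0.48226464 -0.11593494  0.132     ]
[ 0.50573582 -0.11482782  0.132     ]
[-0.00083744 -0.04191523  0.00889962]
```

>>> drive_tool(
  deltas=[
    [[0,0,0],[0,-2.1,0.45],8.8],
    [[0,0,0],[0,-2.1,0.45],8.8],
    [[-5,0,0],[0,0,0],8.8],
    [[0,0,0],[2.5,0,0],8.8],
    [[0,0,0],[2.5,0,0],8.8],
    [[0,0,0],[2.5,0,0],8.8],
    [[0,0,0],[2,0,0],8.8],
    [[0,0,0],[0,0,0],8.8],
    [[0,0,0],[0,0,0],8.8],
    [[0,0,0],[0,0,0],8.8],
  ],
)

```text
clock: 2.98
tool_pos: [0.4985, -0.14, 0.1556]
eef_rot: [-0.03, 0.706, 0.03, 0.707]
contact_force: [-0.0, 0.2, 0.4]
opening: 0.996
```

```bash
python3 -c "
from h import *
snap('wrist','w2');s=r.get_state();Rm=R.from_quat(s['eef_rot']).as_matrix();print(s['clock'],s['q'].round(3),s['tool_pos'],Rm.round(4),s['contact_force'],s['opening'])
print(np.degrees(np.arctan2(Rm[1,1],Rm[0,1])), Rm.T@(np.array([.497,-.147,.1135])-s['tool_pos']))
print(proj('w2',np.array([.497,-.147,.132])))"
```

```text
{'fov_y': 67.96524182672033, 'cx': 319.56014297893444, 'cy': 201.68969018070328, 'tool_from_camera': array([[-3.06558496e-04,  2.95086238e-01, -9.55470574e-01,
        -1.34149960e-01],
       [ 9.99999215e-01, -1.06996464e-03, -6.51291743e-04,
        -5.53362705e-04],
       [-1.21450696e-03, -9.55470024e-01, -2.95085679e-01,
        -7.70599242e-02],
       [ 0.00000000e+00,  0.00000000e+00,  0.00000000e+00,
         1.00000000e+00]])} [[-0.087, -0.951, -0.295, 0.422], [0.996, -0.083, -0.026, -0.147], [0.001, -0.296, 0.955, 0.29], [0.0, 0.0, 0.0, 1.0]]
3.0333 [ 0.382  0.708 -0.321  1.972  0.422  0.524  1.42 ] [ 0.49872578 -0.14035578  0.15593386] [[ 2.300e-03 -8.520e-02  9.964e-01]
 [ 0.000e+00  9.964e-01  8.520e-02]
 [-1.000e+00 -2.000e-04  2.200e-03]] [ 0.11792763 -0.95851746 -0.70082125] 1.0031332279731215
94.88650255834243 [ 0.04242981 -0.00646534 -0.00238069]
(np.float64(308.57221200917184), np.float64(244.70174406114953))
```

View pics/w2.png

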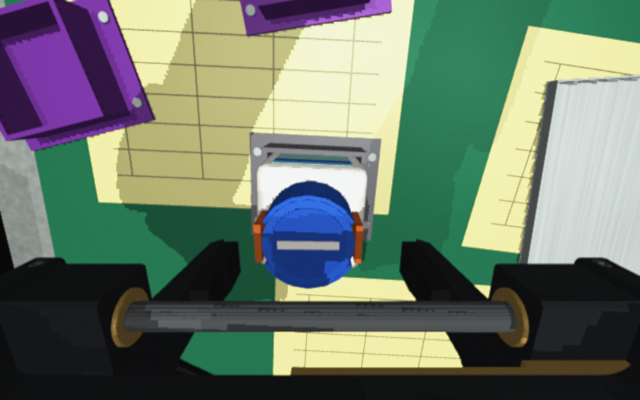

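The bar centre at (308,245) agrees with the predicted (308.6,244.7) and looks level, so the yaw is aligned. I'll correct sideways and descend to grip height.

>>> drive_tool(
  deltas=[
    [[0,0,0],[0,-0.65,-0.25],8.8],
    [[0,0,0],[0,0,0],8.8],
    [[0,0,0],[1.1,0,0],8.8],
    [[0,0,0],[1.1,0,0],8.8],
    [[0,0,0],[1,0,0],8.8],
    [[0,0,0],[0.8,0,0],8.8],
    [[0,0,0],[0,0,0],8.8],
    [[0,0,0],[0,0,0],8.8],
    [[0,0,0],[0,0,0],8.8],
  ],
)

```text
clock: 3.78
tool_pos: [0.4961, -0.1476, 0.115]
eef_rot: [-0.03, 0.706, 0.03, 0.707]
contact_force: [0.2, -0.4, 1.3]
opening: 0.999
```

```bash
python3 -c "
from h import *
s=r.get_state();Rm=R.from_quat(s['eef_rot']).as_matrix();print(s['clock'],s['q'].round(3),s['tool_pos'],s['contact_force'],s['moment'],s['opening'])
print(np.degrees(np.arctan2(Rm[1,1],Rm[0,1])), Rm.T@(np.array([.497,-.147,.1135])-s['tool_pos']))"
```

```text
3.7833 [ 0.364  0.776 -0.269  1.997  0.467  0.427  1.394] [ 0.49607114 -0.147582    0.11498731] [ 0.24899047 -0.38152029  1.33136921] [ 0.00983405  0.05902594 -0.00231126] 0.9987697690275952
94.85089744293182 [0.00148777 0.00050147 0.000974  ]
```

>>> drive_tool(
  deltas=[
    [[0,0,0],[0.1,0.05,0.1],7],
    [[0,0,0],[0,0,0],6.6],
    [[0,0,0],[0,0,0],6.4],
    [[0,0,0],[0,0,0],6.2],
    [[0,0,0],[0,0,0],6.0],
    [[0,0,0],[0,0,0],5.8],
    [[0,0,0],[0,0,0],5.6],
    [[0,0,0],[0,0,0],5.4],
    [[0,0,0],[0,0,0],5.2],
    [[0,0,0],[0,0,0],5.2],
    [[0,0,0],[0,0,0],5.2],
    [[0,0,0],[0,0,0],5.2],
  ],
  force=15,
)

```text
clock: 4.78
tool_pos: [0.4969, -0.1471, 0.1139]
eef_rot: [-0.03, 0.706, 0.03, 0.707]
contact_force: [-0.2, 0.5, 4.9]
opening: 0.607
```

```bash
python3 -c "
from h import *
s=r.get_state();Rm=R.from_quat(s['eef_rot']).as_matrix();print(s['clock'],s['tool_pos'],s['contact_force'],s['moment'],s['opening'],s['opening']*88.1)
print(np.degrees(np.arctan2(Rm[1,1],Rm[0,1])))"
```

```text
4.7833 [ 0.49690063 -0.14706017  0.1139179 ] [-0.15765143  0.49223575  4.92963164] [-0.04950491  0.10435084  0.00467504] 0.6073734884658224 53.50960433383895
94.8450069562
```

Opening is 53.5 mm, so both tabs are fully in. Now I'll turn gently.

>>> drive_tool(
  deltas=[
    [[-1,0,0],[0,0,0],5.2],
    [[-2,0,0],[0,0,0],5.2],
    [[-2,0,0],[0,0,0],5.2],
    [[-2,0,0],[0,0,0],5.2],
    [[-2,0,0],[0,0,0],5.2],
    [[-2,0,0],[0,0,0],5.2],
    [[-2,0,0],[0,0,0],5.2],
    [[-2,0,0],[0,0,0],5.2],
    [[0,0,0],[0,0,0],5.2],
  ],
)

```text
clock: 5.53
tool_pos: [0.4971, -0.1472, 0.1139]
eef_rot: [-0.122, 0.696, 0.122, 0.697]
contact_force: [-0.2, -0.4, 5.5]
opening: 0.608
```

```bash
cat > st.py <<'E'
from h import *
s=r.get_state();Rm=R.from_quat(s['eef_rot']).as_matrix();print(s['clock'],s['q'].round(2),s['tool_pos'].round(4),s['contact_force'].round(2),s['moment'].round(3),s['opening']*88.1)
print('turned',np.degrees(np.arctan2(Rm[1,1],Rm[0,1]))-94.85,'to axis',(Rm.T@(np.array([.497,-.147,.1135])-s['tool_pos'])).round(4))
E
python3 st.py
```

```text
5.5333 [ 0.4   0.79 -0.34  1.99  0.56  0.45  1.56] [ 0.4971 -0.1472  0.1139] [-0.17 -0.42  5.51] [-0.067  0.087 -0.029] 53.594563092283906
turned 15.048765204408824 to axis [ 0.0004  0.0002 -0.    ]
```

>>> drive_tool(
  deltas=[
    [[-2,0,0],[0,0,0],5.2],
    [[-2,0,0],[0,0,0],5.2],
    [[-2,0,0],[0,0,0],5.2],
    [[-2,0,0],[0,0,0],5.2],
    [[-2,0,0],[0,0,0],5.2],
    [[-2,0,0],[0,0,0],5.2],
    [[-2,0,0],[0,0,0],5.2],
    [[-2,0,0],[0,0,0],5.2],
    [[-2,0,0],[0,0,0],5.2],
    [[-2,0,0],[0,0,0],5.2],
    [[-2,0,0],[0,0,0],5.2],
    [[-2,0,0],[0,0,0],5.2],
  ],
)

```text
clock: 6.53
tool_pos: [0.4973, -0.1471, 0.114]
eef_rot: [-0.265, 0.655, 0.265, 0.656]
contact_force: [-0.6, -0.5, 5.9]
opening: 0.612
```

```bash
python3 st.py
```

```text
6.5333 [ 0.47  0.8  -0.45  1.99  0.7   0.51  1.85] [ 0.4973 -0.1471  0.114 ] [-0.62 -0.5   5.88] [-0.004  0.047 -0.103] 53.90579007726375
turned 39.131111996988295 to axis [ 0.0005  0.0003 -0.0001]
```

>>> drive_tool(
  deltas=[
    [[-2,0,0],[0,0,0],5.2],
    [[-2,0,0],[0,0,0],5.2],
    [[-1,0,0],[0,0,0],5.2],
    [[-1,0,0],[0,0,0],5.2],
    [[0,0,0],[0,0,0],5.2],
    [[0,0,0],[0,0,0],5.2],
  ],
)

```text
clock: 7.03
tool_pos: [0.4974, -0.147, 0.1143]
eef_rot: [-0.299, 0.641, 0.298, 0.642]
contact_force: [-0.7, 0.1, 8.6]
opening: 0.61
```

```bash
python3 st.py
```

```text
7.0333 [ 0.48  0.81 -0.48  1.99  0.73  0.52  1.93] [ 0.4974 -0.147   0.1143] [-0.71  0.06  8.55] [-0.027  0.126 -0.025] 53.719174880025356
turned 45.068699837650485 to axis [ 0.0008  0.0003 -0.0002]
```

>>> drive_tool(
  deltas=[
    [[-1.5,0,0],[0,0,0],5.2],
    [[-1.5,0,0],[0,0,0],5.2],
    [[-1.5,0,0],[0,0,0],5.2],
    [[-1.5,0,0],[0,0,0],5.2],
    [[-1,0,0],[0,0,0],5.2],
    [[0,0,0],[0,0,0],5.2],
    [[0,0,0],[0,0,0],5.2],
  ],
)

```text
clock: 7.62
tool_pos: [0.4976, -0.1471, 0.1146]
eef_rot: [-0.337, 0.621, 0.336, 0.622]
contact_force: [-1.1, -0.4, 10.5]
opening: 0.609
```

```bash
python3 -c "
from h import *;snap('wrist','w3')" >/dev/null; python3 st.py
```

```text
7.6667 [ 0.5   0.81 -0.51  1.99  0.76  0.54  2.02] [ 0.4976 -0.1471  0.1146] [ 0.03 -1.04 11.77] [-0.034  0.207 -0.029] 53.72309758100982
turned 52.05643089641123 to axis [ 0.0011  0.0005 -0.0003]
```

View pics/w3.png

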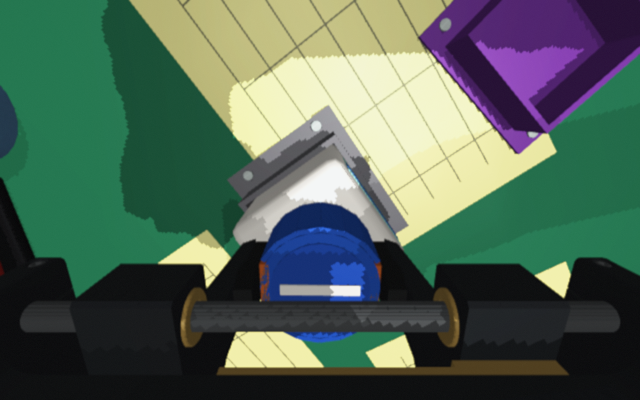

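The bar, centred near (320,291), is still level with the jaws, so the cap turned with the tool by 52°. The upward push has risen by about 6 N. That means the cap is free, so I'll lift slowly and check.

>>> drive_tool(
  deltas=[
    [[0,0,0],[-0.1,0,0],5.2],
    [[0,0,0],[-0.1,0,0],5.2],
    [[0,0,0],[-0.1,0,0],5.2],
    [[0,0,0],[-0.1,0,0],5.2],
    [[0,0,0],[0,0,0],5.2],
  ],
)

```text
clock: 8.08
tool_pos: [0.4968, -0.1472, 0.1175]
eef_rot: [-0.337, 0.622, 0.337, 0.622]
contact_force: [0.8, -0.7, -0.7]
opening: 0.611
```

```bash
python3 st.py
```

```text
8.0833 [ 0.51  0.81 -0.51  1.99  0.75  0.55  2.02] [ 0.4968 -0.1472  0.1175] [ 0.81 -0.71 -0.71] [-0.16  -0.15  -0.047] 53.86565651147587
turned 52.01558400281698 to axis [ 0.004  -0.      0.0002]
```

>>> drive_tool(
  deltas=[
    [[0,0,0],[-0.2,0,0],5.2],
    [[0,0,0],[-0.2,0,0],5.2],
    [[0,0,0],[-0.3,0,0],5.2],
    [[0,0,0],[-0.5,0,0],5.2],
    [[0,0,0],[-0.5,0,0],5.2],
    [[0,0,0],[-0.5,0,0],5.2],
    [[0,0,0],[-1,0,0],5.2],
    [[0,0,0],[-1,0,0],5.2],
    [[0,0,0],[-1,0,0],5.2],
    [[0,0,0],[-1,0,0],5.2],
    [[0,0,0],[-1,0,0],5.2],
    [[0,0,0],[0,0,0],5.2],
  ],
)

```text
clock: 9.08
tool_pos: [0.498, -0.147, 0.1919]
eef_rot: [-0.337, 0.621, 0.336, 0.623]
contact_force: [0.1, -0.3, -0.3]
opening: 0.611
```

```bash
python3 -c "
from h import *;snap('scene','sc1');im=cv2.imread('pics/sc1.png');cv2.imwrite('pics/sc1c.png',cv2.resize(im[100:290,200:480],None,fx=2.8,fy=2.8))" >/dev/null; python3 st.py
python3 -c "
from h import *
t=np.array([ray('top0',*p,.014) for p in [(198,177),(268,169),(279,262),(208,269)]])
c=t.mean(0);print(c,np.linalg.norm(t[0]-t[3]),np.linalg.norm(t[0]-t[1]));x=(t[0]+t[1]-t[2]-t[3])/2;print(np.degrees(np.arctan2(x[1],x[0])))
s=r.get_state();Rm=R.from_quat(s['eef_rot']).as_matrix();print(Rm.round(3),Rm.T@(c-s['tool_pos']))"
```

```text
9.1333 [ 0.58  0.7  -0.63  1.93  0.62  0.71  2.14] [ 0.4975 -0.1471  0.191 ] [-0.69 -0.64 -0.25] [ 0.061  0.056 -0.067] 53.523256034988115
turned 51.98113820771201 to axis [ 0.0775  0.0006 -0.0003]
[0.4844948  0.16136258 0.014     ] 0.23047246246534941 0.17643070024002466
8.29119306408342
[[ 0.002 -0.837  0.547]
 [-0.     0.547  0.837]
 [-1.    -0.002  0.001]] [0.17680436 0.18004692 0.25088281]
```

View pics/sc1c.png

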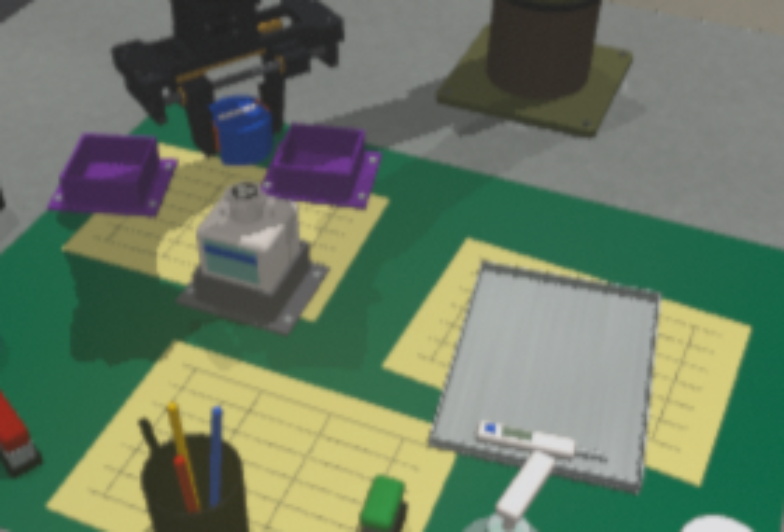

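The scene crop shows the cap hanging in the gripper at (240,130) and clear of the neck. The tub is upright in its holder at (250,230). Now to the tray, aiming about 2 cm to the robot's side of its centre, away from the thermometer.

>>> drive_tool(
  deltas=[
    [[0,0,0],[-0.3,1.0,1.2],5.2],
    [[0,0,0],[-0.3,1.6,2.0],5.2],
    [[0,0,0],[0,1.8,2.2],5.2],
    [[0,0,0],[0,1.8,2.2],5.2],
    [[0,0,0],[0,1.8,2.2],5.2],
    [[0,0,0],[0,1.8,2.2],5.2],
    [[0,0,0],[0,1.8,2.2],5.2],
    [[0,0,0],[0,1.8,2.2],5.2],
    [[0,0,0],[0,1.8,2.2],5.2],
    [[0,0,0],[0,1.8,2.2],5.2],
    [[0,0,0],[0,1.4,1.7],5.2],
    [[0,0,0],[0,1,1.2],5.2],
  ],
)

```text
clock: 10.13
tool_pos: [0.4632, 0.1604, 0.1955]
eef_rot: [-0.337, 0.621, 0.338, 0.621]
contact_force: [0.7, 0.5, -0.9]
opening: 0.611
```

>>> drive_tool(
  deltas=[
    [[0,0,0],[0,0,0],5.2],
    [[0,0,0],[2.5,0,0],5.2],
    [[0,0,0],[2.5,0,0],5.2],
    [[0,0,0],[2.5,0,0],5.2],
    [[0,0,0],[2.5,0,0],5.2],
    [[0,0,0],[2.5,0,0],5.2],
    [[0,0,0],[1.5,0,0],5.2],
    [[0,0,0],[1,0,0],5.2],
    [[0,0,0],[0,0,0],5.2],
    [[0,0,0],[0,0,0],5.2],
  ],
)

```text
clock: 10.97
tool_pos: [0.4637, 0.1564, 0.0453]
eef_rot: [-0.337, 0.623, 0.336, 0.621]
contact_force: [0.6, -0.2, 0.3]
opening: 0.608
```

```bash
python3 -c "
from h import *;snap('wrist','w4')
s=r.get_state();Rm=R.from_quat(s['eef_rot']).as_matrix();print(Rm.round(4))" | tail -3; python3 st.py
```

```text
[[-0.000e+00 -8.368e-01  5.475e-01]
 [-5.000e-04  5.475e-01  8.368e-01]
 [-1.000e+00 -3.000e-04 -5.000e-04]]
11.0167 [-0.27  0.89 -0.25  2.1   0.88  0.25  1.28] [0.4641 0.1568 0.0459] [-0.25  0.94 -1.14] [ 0.078  0.01  -0.047] 53.56605504176548
turned 51.95350046443528 to axis [-0.0674 -0.1939 -0.2362]
```

View pics/w4.png

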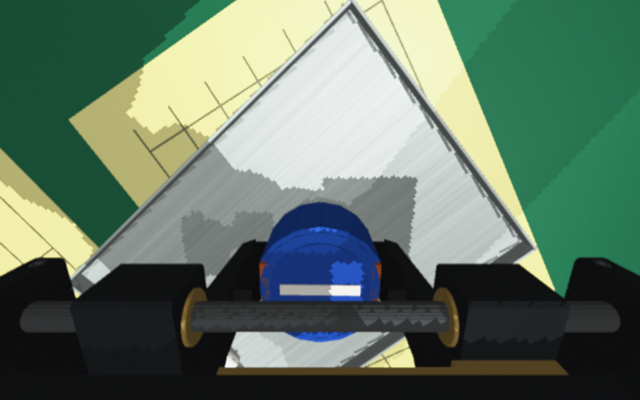

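The cap, bar level at (320,291), is well inside the tray. Next I'll set it down slowly.

>>> drive_tool(
  deltas=[
    [[0,0,0],[0.7,0,0],5.2],
    [[0,0,0],[0.7,0,0],5.2],
    [[0,0,0],[0.4,0,0],5.2],
    [[0,0,0],[0.2,0,0],5.2],
    [[0,0,0],[0.1,0,0],5.2],
    [[0,0,0],[0.1,0,0],5.2],
    [[0,0,0],[0.1,0,0],5.2],
    [[0,0,0],[0,0,0],5.2],
    [[0,0,0],[0,0,0],5.2],
  ],
)

```text
clock: 11.77
tool_pos: [0.464, 0.1576, 0.0228]
eef_rot: [-0.337, 0.622, 0.337, 0.622]
contact_force: [0.1, 0.3, -0.7]
opening: 0.605
```

```bash
python3 st.py
```

```text
11.7667 [-0.31  0.94 -0.18  2.1   0.91  0.18  1.24] [0.464  0.1576 0.0228] [ 0.05  0.27 -0.68] [0.078 0.054 0.042] 53.32877881657916
turned 52.00183839095814 to axis [-0.0907 -0.1942 -0.237 ]
```

>>> drive_tool(
  deltas=[
    [[0,0,0],[0.1,0,0],5.2],
    [[0,0,0],[0,0,0],5.2],
    [[0,0,0],[0.1,0,0],5.2],
    [[0,0,0],[0,0,0],5.2],
  ],
)

```text
clock: 12.1
tool_pos: [0.4639, 0.1576, 0.0206]
eef_rot: [-0.337, 0.622, 0.337, 0.622]
contact_force: [-0.7, 0.5, -0.7]
opening: 0.607
```

```bash
python3 st.py
```

```text
12.1 [-0.32  0.94 -0.17  2.1   0.92  0.17  1.24] [0.4639 0.1576 0.0206] [-0.66  0.45 -0.67] [ 0.078  0.015 -0.041] 53.445707864433984
turned 52.00347411450096 to axis [-0.0929 -0.1942 -0.2369]
```

>>> drive_tool(
  deltas=[
    [[0,0,0],[0.1,0,0],5.2],
    [[0,0,0],[0,0,0],5.2],
    [[0,0,0],[0,0,0],5.2],
  ],
)

```text
clock: 12.35
tool_pos: [0.464, 0.1575, 0.0204]
eef_rot: [-0.337, 0.622, 0.337, 0.622]
contact_force: [-1.1, 0.0, 7.2]
opening: 0.608
```

```bash
python3 st.py
```

```text
12.35 [-0.32  0.94 -0.17  2.1   0.92  0.17  1.23] [0.464  0.1575 0.0204] [-1.11  0.03  7.22] [-0.01   0.262  0.024] 53.529943614131255
turned 52.00464261030123 to axis [-0.0931 -0.1942 -0.2369]
```

The cap touched down at about 8 N while held. Now I'll release it and retreat upward.

>>> drive_tool(
  deltas=[
    [[0,0,0],[0,0,0],5.6],
    [[0,0,0],[0,0,0],6.0],
    [[0,0,0],[0,0,0],6.4],
    [[0,0,0],[0,0,0],7.5],
    [[0,0,0],[0,0,0],8.8],
    [[0,0,0],[0,0,0],8.8],
    [[0,0,0],[0,0,0],8.8],
    [[0,0,0],[0,0,0],8.8],
  ],
)

```text
clock: 13.02
tool_pos: [0.464, 0.1575, 0.0196]
eef_rot: [-0.337, 0.622, 0.337, 0.622]
contact_force: [-0.3, 0.1, -0.7]
opening: 0.996
```

>>> drive_tool(
  deltas=[
    [[0,0,0],[-0.5,0,0],8.8],
    [[0,0,0],[-1,0,0],8.8],
    [[0,0,0],[-2,0,0],8.8],
    [[0,0,0],[-3,0,0],8.8],
    [[0,0,0],[-3,0,0],8.8],
    [[0,0,0],[-3,0,0],8.8],
    [[0,0,0],[-3,0,0],8.8],
    [[0,0,0],[-3,0,0],8.8],
    [[0,0,0],[0,0,0],8.8],
    [[0,0,0],[0,0,0],8.8],
  ],
)

```text
clock: 13.85
tool_pos: [0.4647, 0.1575, 0.2063]
eef_rot: [-0.337, 0.621, 0.336, 0.623]
contact_force: [-1.5, 0.1, -0.9]
opening: 0.999
```

```bash
python3 -c "
from h import *;snap('scene','sc2');im=cv2.imread('pics/sc2.png');cv2.imwrite('pics/sc2c.png',cv2.resize(im[100:290,200:480],None,fx=2.8,fy=2.8))" >/dev/null; python3 st.py
```

```text
13.9 [-0.04  0.64 -0.61  2.    0.58  0.68  1.54] [0.4639 0.157  0.205 ] [-1.02  0.04  0.19] [ 0.046 -0.004 -0.078] 87.92857623799541
turned 51.972490223097395 to axis [ 0.0916 -0.194  -0.2364]
```

View pics/sc2c.png

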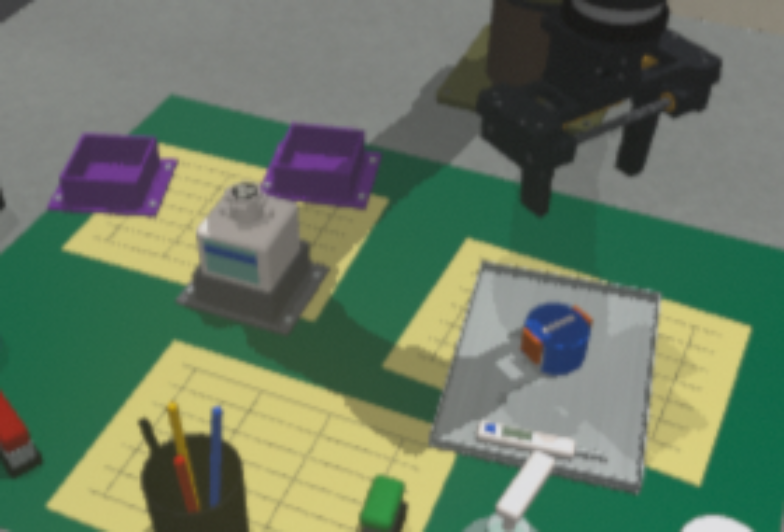

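The cap stands flat and upright in the tray at (557,340), the tub is seated, and the bystanders look unmoved. I'm handing the job in.

```bash
python3 -c "
from h import *;r.finish_job()"
```

```text
the job is handed in; nothing more can be done
```

I opened the tub and set its cap in the steel tray, then handed the job in after about 14 s of the 51 s allowed. No verdict is reported.

- **Squeeze and turn:** I squeezed both tabs fully in at 15 N (opening about 53.5 mm) and turned the cap 52° anticlockwise. The liner's upward push then showed as a rise of about 6 N.
- **Lift:** It came away with no pull on the tub; the wrist force was back to about the cap's own weight.
- **Set down:** I lowered the cap in 1 mm steps, and it touched the tray at about 8 N while still held. I then released it and rose straight up.

**Last checks:**
- The final picture shows the cap upright and flat, about 2 cm from the tray's centre.
- The tub is upright in its holder, and the bystanders in that picture (thermometer, pen cup and stamp, with parts of the stapler, sanitiser and jar) look unmoved. The mug was outside that crop, so I did not check it.
- The gripper is open and clear, about 0.2 m above the desk.

No check failed. The one oddity was a steady 5 N upward force once the tabs were gripped, before any turning; I did not find its cause.

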